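Swap over the kitchen's touch-lid scraps bins

ROBOT

A 7-joint arm with a two-finger parallel gripper is mounted at the origin on the work surface. World frame = base frame: x ahead of the robot, y to its left, z up, the work surface at z = 0. Lengths are in m, angles in rad, forces in N, time in s.
With the tool pointing down it reaches from about 0.4 to 0.85 m from the base axis. Payload 10.4 kg.
Tool frame: the origin (TCP) lies at the centre of the arm's flange, where the gripper is bolted on; the fingertips stand 173 mm ahead of it and the grasp point (between the pads) lies 155 mm ahead of it; z points along the fingers, y is the line along which they close (so a half turn about z gives the same grasp; the last joint's range is limited). The gripper opens to 85 mm and grips with 20 to 120 N. Pads are 22 mm wide; open, the fingers measure 114 mm over their backs; the gripper's body (76 mm by 85 mm) begins 54 mm behind the grasp point. The pads swing forward as they close: fully open they stand 13 mm farther back than shut.
Start: joints at [1.146, 0.332, -0.065, 1.46, 0.022, 1.35, -0.088], TCP at [0.244, -0.575, 0.405] pointing down, gripper open.
Joint ranges: [-2.6, 2.6], [-0.5, 2.12], [-1.47, 1.34], [0.16, 2.42], [-1.27, 4.41], [0.06, 2.06], [-2.6, 2.6]. Speed limits (rad/s): [2.22, 2.22, 2.79, 2.79, 3.14, 3.14, 3.14].

INTERFACE

Orientations are given as a unit quaternion [x, y, z, w].
In Python, from workcell import manip, viewer, finder gives the robot as it stands.
- The arm moves only by the tool arm_command, never from a script. Its argument "plan" is a list of rows, each an object with "dp": the shift along the tool's x, y, z in mm, a list of three; "spin": the turn about the tool's z in rad. A call has 1 to 5 rows; each row shifts and turns the commanded pose from where the row before left it, along the tool's axes as they then stand; what a row does not reach is not made up. A row lasts 1/10 s, in which the tool goes at most 50 mm and 8.59 degrees, less where a joint would pass 70% of its speed; a pose out of reach is approached as far as the arm can. A call is refused whole if a number of a shift passes 50 or a number of a turn 0.15, either way. A call with a gripper value outside its range is refused whole. "grip" is the closure, from -1 (fully open) to 1 (shut), set as the call begins (left out, the last holds). The fingers move at their own pace and stop on an object; "newtons" is the grip in N (left out, the last holds). Time passes only in rows, so rows that do not move let the fingers close. It gives the time, the measured TCP pose, the force, the opening and the grip force at its end, in the units of the state.
- manip.get_obs(): the state, without advancing time (a new reading comes with each control period).
- viewer.camera(name): name is "side" or "top"; returns the picture (400x640x3 uint8, blue, green, red); there is no depth.
- viewer.camera_params(name): a dict with "vertical_fov" (degrees; the focal length in pixels is half the picture's height over the tangent of half this angle, whatever the lens; pixels are square), "cx", "cy" (the principal point, pixels), "R" (3x3) and "t" (3): a world point X has camera coordinates R X + t. Camera axes: x right, y down, z forward; pixel columns grow to the right and rows downward; lengths in m; the calibration is good to about 2 mm. A picture is of the moment at which its call begins. camera_params takes no time and is no camera call.
- manip.hand_in(): hands the job in; it is judged then, once.
Trained networks look in the newest picture that a camera, given by its name, has taken for a name from the list of things; names that differ only in an ending like _2 or _b are one class to them, and where a whole thing is asked for, a point or a joint stands for the part that bears it (a point fixed in the world has none). Each returns a list of dicts, best first, with "score" (0 to 1); they miss things now and then, are a little off and sometimes report something else, mostly with a low value. They report only what shows in the picture. A call takes as long as a camera call.
- finder.find_in(camera, thing): "position" ([x, y, z] in m, in world coordinates, good to about 4 mm: the middle of the surface that is visible of it).
The state is a dict: "clock": time; "joint_pos": joint angles; "joint_velocities": joint speeds; "tau": joint torques, N m; "position": TCP position; "ee_rot": TCP orientation; "ft_force": force on the tool from outside, world axes, zero at the start; "torque": the same for the moment, N m; "grip_width": opening from 0.0 (shut) to 1.0 (fully open); "grasp_force": force on a finger pad.
Only numpy, scipy, OpenCV 4.12 (cv2) and the standard library are available. Lean on these libraries where they do the work, as an engineer would, in place of code of your own. Each camera call takes 0.05 s, during which the arm holds its last target. There are 200 camera calls.

TASK

The square scraps bin whose lid stands ajar is full: push its lid down until it latches shut. Put its shut square twin into use instead by pushing its touch lid so that it springs ajar and stays so. Leave the round bin shut.

Things in the scene. Friction and masses are not known exactly. Their poses are not given: they have to be found in the camera images.
- ajar_bin_pad (a point): Push point of the square bin ajar at the start: fixed steel bin 170 (x) x 150 x 150 mm tall, inset white lid 154 x 134 mm hinged at its far edge. The point is the top centre of a black disc, 32 mm wide, on the lid near its front, 120 mm from the hinge; x to the hinge, z out of the lid. Disc top at height 152 mm when latched (lid flush with rim), about 193 mm when ajar (lid up 20 degrees).
- shut_bin_pad (a point): Push point of the shut square bin: same bin, disc, axes, heights and latch as the ajar one. Each push to about 5 mm below flush (hard stop at 7 mm) changes the latch over: let go, a shut lid springs ajar by itself; an ajar lid, pushed all the way down and those 5 to 7 mm past flush, stays latched. The disc takes 2 to 4 N all the way, more only at the hard stop.
- round_bin_pad (a point): Push point of the round bin, shut at the start: steel, 170 mm across, 150 mm tall, round inset white lid 154 mm across hinged at its far edge; same disc, axes, heights and latch as the square bins.

How it is judged:
By the outcome, as a careful person would: the job done as asked, in the order asked, and still so for the second after the job is handed in, with the robot touching nothing.
It also fails if it takes over 38 s, if anything falls off the work surface, if the arm or the gripper's body presses on something with over 40 N, if the wrist force passes 120 N, or if a joint passes its speed limit or range.

## Working session

There is one attempt and no reset: what is moved stays moved. The work goes in short steps, Python scripts to look and compute and a tool call to move; the robot and the scene stay as the last step left them, time stands still between calls to the robot, and variables do not carry over. Pictures are saved under pics/ and viewed, at most 10 in all, crops included, and the job is handed in when it is done.

Besides the shell and the picture viewer there is one more tool, called after "Emit:" as a command line: name --argument value ..., lists and objects as JSON in quotes. arm_command: Moves the arm, as the interface text tells. Its arguments: {"type":"object","properties":{"plan":{"type":"array","items":{"type":"object","properties":{"dp":{"type":"array","items":{"type":"number"}},"spin":{"type":"number"}}}},"grip":{"type":"number"},"newtons":{"type":"number"}},"required":["plan"]}

```bash
mkdir -p pics
python3 - <<'E'
from workcell import manip, viewer, finder
import cv2
o=manip.get_obs();print(o)
a=viewer.camera("top");b=viewer.camera("side")
cv2.imwrite("pics/t0.png",a);cv2.imwrite("pics/s0.png",b)
for c in("top","side"):
  p=viewer.camera_params(c);print(c,p)
  for n in("ajar_bin_pad","shut_bin_pad","round_bin_pad"):
    print(c,n,finder.find_in(c,n))
E
```

```text
{'clock': 0.0, 'joint_pos': array([ 1.14640484,  0.33284527, -0.06469914,  1.4609735 ,  0.02161229,
        1.34991818, -0.08850017]), 'joint_velocities': array([ 6.53057554e-04, -8.10832580e-05,  6.10315762e-04, -8.02483769e-04,
       -3.30511110e-04, -2.22216240e-03, -2.45586589e-04]), 'tau': array([-1.14088496e-03, -6.25450730e+01,  4.89747268e-02, -3.91610491e+01,
        1.63398689e-02,  9.81626072e-03,  1.19381657e-06]), 'position': array([ 0.24436324, -0.57509181,  0.40391701]), 'ee_rot': array([ 9.79885638e-01,  1.99558545e-01, -1.84552856e-04, -7.00253646e-04]), 'ft_force': array([-0.72948649,  0.56681908,  0.71660562]), 'torque': array([-0.01026086, -0.01209941,  0.01349255]), 'grasp_force': 0.0, 'grip_width': 0.9999847414710535}
top {'vertical_fov': 56.46413701543487, 'cx': 318.44541304662073, 'cy': 197.91144208908443, 'R': array([[-0.02283685, -0.99970323, -0.00848074],
       [-0.98043302,  0.02405409, -0.19537781],
       [ 0.19552383,  0.00385298, -0.98069138]]), 't': array([0.01543676, 0.52672938, 0.8815005 ])}
top ajar_bin_pad [{'position': [0.5032, 0.028, 0.1814], 'score': 0.61}]
top shut_bin_pad [{'position': [0.4944, 0.291, 0.1503], 'score': 0.73}]
top round_bin_pad [{'position': [0.5906, -0.3087, 0.1509], 'score': 0.94}]
side {'vertical_fov': 53.560863996546026, 'cx': 321.93770326401454, 'cy': 196.48089610536812, 'R': array([[-0.90885625, -0.41709018, -0.00401182],
       [-0.23153068,  0.51246829, -0.82690374],
       [ 0.34694935, -0.75060778, -0.56232918]]), 't': array([0.47027697, 0.28136326, 0.79791979])}
side ajar_bin_pad [{'position': [0.4954, 0.0361, 0.1803], 'score': 0.96}]
side shut_bin_pad [{'position': [0.497, 0.3021, 0.1495], 'score': 0.73}]
side round_bin_pad [{'position': [0.594, -0.2988, 0.1519], 'score': 0.8}]
```

View pics/t0.png

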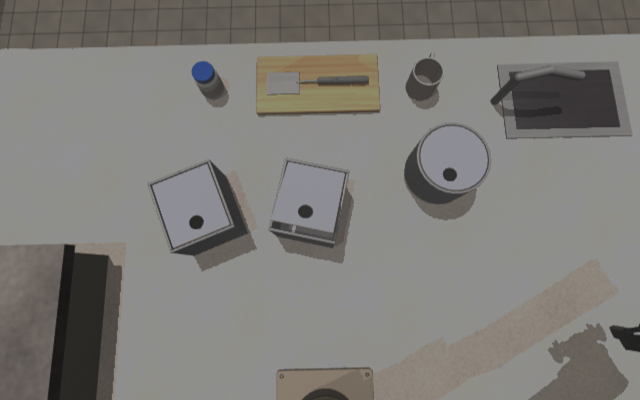

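View pics/s0.png

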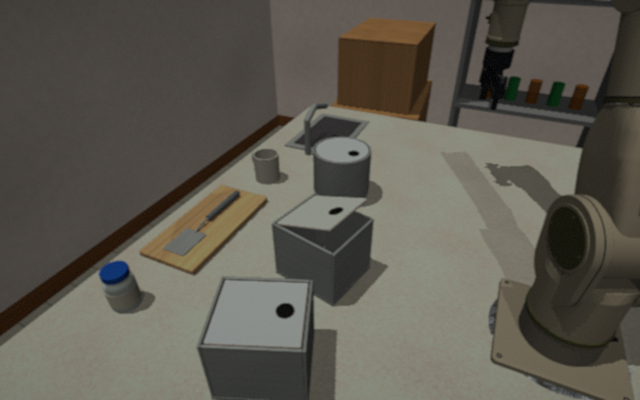

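Top: ajar bin's disc at about (305,211), shut square's (196,222), round's (450,175). Side: discs at (336,211), (285,311), (353,153). These match the detections. I'll check them by triangulation.

Run:
```python
from workcell import manip, viewer
import numpy as np, cv2
P={}
for c in("top","side"):
  p=viewer.camera_params(c);f=200/np.tan(np.radians(p["vertical_fov"]/2))
  P[c]=(np.array([[f,0,p["cx"]],[0,f,p["cy"]],[0,0,1]]),np.array(p["R"]),np.array(p["t"]))
def cen(c,u,v):
  im=cv2.imread(f"pics/{c[0]}0.png",0)[v-11:v+12,u-13:u+14]
  n,l,s,ct=cv2.connectedComponentsWithStats((im<70).astype(np.uint8)); k=l[11,13]
  return ct[k]+[u-13,v-11],s[k,4]
for n,a,b,h in(("ajar",(305,211),(336,211),.193),("shut",(196,222),(285,311),.152),("round",(450,175),(353,153),.152)):
  uv={}
  for c,q in(("top",a),("side",b)):
    uv[c],ar=cen(c,*q);K,R,t=P[c]
    d=R.T@np.linalg.inv(K)@[*uv[c],1];o=-R.T@t
    print(n,c,uv[c].round(1),ar,(o+d*(h-o[2])/d[2]).round(4))
  X=cv2.triangulatePoints(*[P[c][0]@np.c_[P[c][1],P[c][2]] for c in P],*[uv[c].reshape(2,1) for c in P]);print((X[:3]/X[3]).T.round(4))
# tool axes
from scipy.spatial.transform import Rotation as Ro
print(Ro.from_quat(manip.get_obs()["ee_rot"]).as_matrix().round(4))
```

```text
ajar top [304.9 211.2] 140 [0.471  0.0316 0.193 ]
ajar side [335.5 210.5] 58 [0.4706 0.0322 0.193 ]
[[0.4709 0.0316 0.1925]]
shut top [196.  221.9] 139 [0.4596 0.2744 0.152 ]
shut side [284.6 310.4] 201 [0.4589 0.2762 0.152 ]
[[0.4597 0.2749 0.1502]]
round top [449.3 174.3] 129 [ 0.5541 -0.2937  0.152 ]
round side [353.3 152.9] 36 [ 0.5541 -0.295   0.152 ]
[[ 0.5536 -0.2934  0.1529]]
[[ 9.203e-01  3.911e-01 -1.000e-04]
 [ 3.911e-01 -9.203e-01  2.000e-04]
 [ 0.000e+00 -2.000e-04 -1.000e+00]]
```

Emit:
arm_command --plan '[{"dp": [28,-29,0]},{"dp": [28,-29,0]},{"dp": [28,-29,0]},{"dp": [28,-29,0]},{"dp": [28,-29,0]}]' --grip 1

```text
invalid input at $.plan[0]: expected keys dp, spin
```

Emit:
arm_command --plan '[{"dp": [28,-29,0]},{"dp": [28,-29,0]},{"dp": [28,-29,0]},{"dp": [28,-29,0]},{"dp": [28,-29,0]}]'

```text
invalid input at $.plan[0]: expected keys dp, spin
```

Emit:
arm_command --plan '[{"dp": [28,-29,0]},{"dp": [28,-29,0]},{"dp": [28,-29,0]},{"dp": [28,-29,0]},{"dp": [0,0,0]}]'

```text
invalid input at $.plan[0]: expected keys dp, spin
```

Emit:
arm_command --plan '[{"dp": [0,0,0],"spin": 0.13},{"dp": [0,0,0],"spin": 0.13},{"dp": [0,0,0],"spin": 0.13},{"dp": [0,0,0],"spin": 0.13},{"dp": [0,0,0]}]'

```text
invalid input at $.plan[4]: expected keys dp, spin
```

Emit:
arm_command --plan '[{"dp": [28,-29,0],"spin": 0},{"dp": [28,-29,0],"spin": 0},{"dp": [28,-29,0],"spin": 0},{"dp": [28,-29,0],"spin": 0},{"dp": [28,-29,0],"spin": 0}]' --grip 1

```text
clock: 0.9
position: [0.3169, -0.3854, 0.4048]
ee_rot: [0.98, 0.2, 0.0, 0.0]
ft_force: [0.5, -0.6, 0.1]
grip_width: 0.143
grasp_force: 0.0
```

Emit:
arm_command --plan '[{"dp": [28,-29,0],"spin": 0},{"dp": [28,-29,0],"spin": 0},{"dp": [28,-29,0],"spin": 0},{"dp": [28,-29,0],"spin": 0},{"dp": [28,-29,0],"spin": 0}]'

```text
clock: 1.4
position: [0.389, -0.1971, 0.405]
ee_rot: [0.98, 0.2, 0.0, 0.0]
ft_force: [0.3, 0.2, 0.1]
grip_width: -0.001
grasp_force: 0.0
```

Emit:
arm_command --plan '[{"dp": [28,-29,0],"spin": 0},{"dp": [28,-29,0],"spin": 0},{"dp": [28,-29,0],"spin": 0},{"dp": [28,-29,0],"spin": 0},{"dp": [0,0,0],"spin": 0}]'

```text
clock: 1.9
position: [0.4475, -0.0431, 0.4052]
ee_rot: [0.979, 0.203, 0.001, -0.0]
ft_force: [-0.0, -0.9, 0.2]
grip_width: -0.003
grasp_force: 0.0
```

Emit:
arm_command --plan '[{"dp": [0,0,0],"spin": 0.13},{"dp": [0,0,0],"spin": 0.13},{"dp": [0,0,0],"spin": 0.13},{"dp": [0,0,0],"spin": 0.13},{"dp": [0,0,0],"spin": 0}]'

```text
clock: 2.4
position: [0.4463, -0.0486, 0.4048]
ee_rot: [0.998, -0.06, 0.0, 0.0]
ft_force: [-0.0, -0.0, -0.3]
grip_width: 0.002
grasp_force: 0.0
```

Emit:
arm_command --plan '[{"dp": [6,-41,0],"spin": 0},{"dp": [6,-41,0],"spin": 0},{"dp": [0,0,0],"spin": 0},{"dp": [0,0,10],"spin": 0},{"dp": [0,0,0],"spin": 0}]'

```text
clock: 2.9
position: [0.4676, 0.0306, 0.3931]
ee_rot: [0.998, -0.059, -0.001, 0.0]
ft_force: [-0.2, -0.5, -0.6]
grip_width: -0.0
grasp_force: 0.0
```

Run:
```python
from workcell import manip, viewer
import cv2
a=viewer.camera("top")[140:280,140:400];b=viewer.camera("side")[140:360,180:420]
cv2.imwrite("pics/c1.png",cv2.hconcat([cv2.resize(a,(400,215)),cv2.resize(b,(235,215))]))
```

```text
(no output)
```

View pics/c1.png

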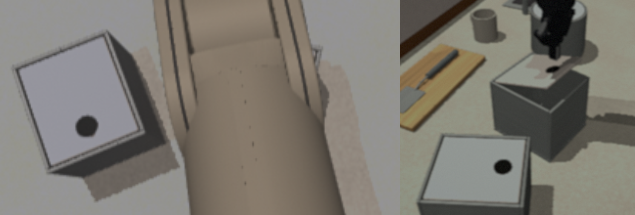

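The closed fingertips stand just above the ajar lid's disc, at about (555,62) in the side crop. I'll press down now.

Emit:
arm_command --plan '[{"dp": [0,0,12],"spin": 0},{"dp": [0,0,12],"spin": 0},{"dp": [0,0,10],"spin": 0},{"dp": [0,0,10],"spin": 0},{"dp": [0,0,0],"spin": 0}]'

```text
clock: 3.5
position: [0.4677, 0.0316, 0.3492]
ee_rot: [0.998, -0.059, -0.001, -0.0]
ft_force: [-0.3, -0.7, 1.8]
grip_width: -0.001
grasp_force: 0.9
```

Emit:
arm_command --plan '[{"dp": [0,0,8],"spin": 0},{"dp": [0,0,8],"spin": 0},{"dp": [0,0,7],"spin": 0},{"dp": [0,0,0],"spin": 0},{"dp": [0,0,0],"spin": 0}]'

```text
clock: 4.0
position: [0.4679, 0.0318, 0.3275]
ee_rot: [0.998, -0.059, -0.0, 0.0]
ft_force: [-0.7, 0.2, 3.1]
grip_width: 0.001
grasp_force: 1.1
```

Emit:
arm_command --plan '[{"dp": [0,0,3],"spin": 0},{"dp": [0,0,3],"spin": 0},{"dp": [0,0,2],"spin": 0},{"dp": [0,0,1],"spin": 0},{"dp": [0,0,0],"spin": 0}]'

```text
clock: 4.5
position: [0.4681, 0.0318, 0.3189]
ee_rot: [0.998, -0.059, 0.0, 0.0]
ft_force: [-1.8, 0.7, 4.7]
grip_width: 0.002
grasp_force: 2.6
```

Emit:
arm_command --plan '[{"dp": [0,0,1],"spin": 0},{"dp": [0,0,0],"spin": 0}]'

```text
clock: 4.7
position: [0.4682, 0.0318, 0.3185]
ee_rot: [0.998, -0.059, 0.0, 0.0]
ft_force: [-5.8, -0.1, 12.1]
grip_width: 0.004
grasp_force: 6.3
```

Emit:
arm_command --plan '[{"dp": [0,0,-8],"spin": 0},{"dp": [0,0,-20],"spin": 0},{"dp": [0,0,-30],"spin": 0},{"dp": [0,0,-20],"spin": 0},{"dp": [0,0,0],"spin": 0}]'

```text
clock: 5.2
position: [0.4687, 0.0319, 0.3984]
ee_rot: [0.998, -0.059, 0.002, 0.0]
ft_force: [-1.0, -0.1, -0.4]
grip_width: -0.001
grasp_force: 0.0
```

Run:
```python
from workcell import manip, viewer
import cv2
b=viewer.camera("side")[140:360,180:420]
cv2.imwrite("pics/c2.png",cv2.resize(b,None,fx=2,fy=2))
```

```text
(no output)
```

View pics/c2.png

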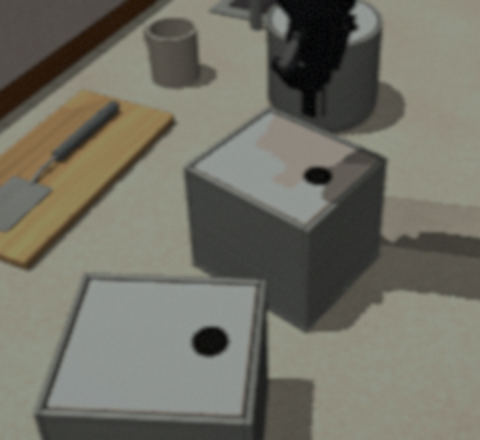

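The lid is now flush: its disc at (318,176) in the crop lies in the rim plane. On to the twin.

Emit:
arm_command --plan '[{"dp": [-6,-41,0],"spin": 0},{"dp": [-6,-41,0],"spin": 0},{"dp": [-6,-41,0],"spin": 0},{"dp": [-6,-41,0],"spin": 0},{"dp": [-6,-41,0],"spin": 0}]'

```text
clock: 5.75
position: [0.462, 0.2401, 0.3947]
ee_rot: [0.998, -0.059, -0.0, 0.0]
ft_force: [0.5, -0.2, 0.1]
grip_width: -0.001
grasp_force: 0.0
```

Emit:
arm_command --plan '[{"dp": [-5,-37,0],"spin": 0},{"dp": [0,0,0],"spin": -0.15},{"dp": [0,0,0],"spin": -0.15},{"dp": [0,0,0],"spin": -0.15},{"dp": [0,0,0],"spin": 0}]'

```text
clock: 6.25
position: [0.4617, 0.276, 0.3945]
ee_rot: [0.986, 0.166, -0.001, 0.0]
ft_force: [-0.2, -0.3, 0.1]
grip_width: 0.003
grasp_force: 0.0
```

Emit:
arm_command --plan '[{"dp": [1,0,25],"spin": 0},{"dp": [0,0,20],"spin": 0},{"dp": [0,0,12],"spin": 0},{"dp": [0,0,8],"spin": 0},{"dp": [0,0,0],"spin": 0}]'

```text
clock: 6.75
position: [0.4626, 0.2763, 0.3299]
ee_rot: [0.986, 0.164, -0.001, 0.0]
ft_force: [-0.3, -0.5, -0.2]
grip_width: -0.001
grasp_force: 0.0
```

Emit:
arm_command --plan '[{"dp": [0,0,3],"spin": 0},{"dp": [0,0,3],"spin": 0},{"dp": [0,0,2],"spin": 0},{"dp": [0,0,2],"spin": 0},{"dp": [0,0,0],"spin": 0}]'

```text
clock: 7.25
position: [0.4629, 0.2767, 0.3208]
ee_rot: [0.986, 0.165, 0.0, -0.0]
ft_force: [0.1, 1.3, 2.3]
grip_width: -0.002
grasp_force: 1.2
```

Emit:
arm_command --plan '[{"dp": [0,0,1],"spin": 0},{"dp": [0,0,1],"spin": 0},{"dp": [0,0,0],"spin": 0}]'

```text
clock: 7.55
position: [0.4629, 0.2766, 0.3189]
ee_rot: [0.986, 0.165, 0.0, -0.0]
ft_force: [1.3, 0.9, 4.7]
grip_width: -0.005
grasp_force: 1.8
```

Emit:
arm_command --plan '[{"dp": [0,0,1],"spin": 0},{"dp": [0,0,0],"spin": 0}]'

```text
clock: 7.75
position: [0.4629, 0.2767, 0.3185]
ee_rot: [0.986, 0.165, 0.0, 0.0]
ft_force: [-1.3, 0.1, 10.1]
grip_width: -0.001
grasp_force: 5.2
```

Emit:
arm_command --plan '[{"dp": [0,0,-15],"spin": 0},{"dp": [0,0,-30],"spin": 0},{"dp": [0,0,-40],"spin": 0},{"dp": [0,0,-40],"spin": 0},{"dp": [0,0,0],"spin": 0}]'

```text
clock: 8.25
position: [0.4628, 0.2775, 0.4482]
ee_rot: [0.986, 0.165, 0.003, -0.001]
ft_force: [-1.1, 1.5, -0.2]
grip_width: -0.001
grasp_force: 0.0
```

Emit:
arm_command --plan '[{"dp": [0,0,0],"spin": 0},{"dp": [0,0,0],"spin": 0},{"dp": [0,0,0],"spin": 0},{"dp": [0,0,0],"spin": 0},{"dp": [0,0,0],"spin": 0}]'

```text
clock: 8.75
position: [0.4627, 0.2765, 0.4421]
ee_rot: [0.986, 0.165, -0.0, 0.0]
ft_force: [-0.7, 0.3, 0.6]
grip_width: -0.001
grasp_force: 0.0
```

Run:
```python
from workcell import manip, viewer
import cv2
b=viewer.camera("side")[100:400,160:460]
cv2.imwrite("pics/c3.png",cv2.resize(b,None,fx=1.8,fy=1.8))
```

```text
(no output)
```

View pics/c3.png

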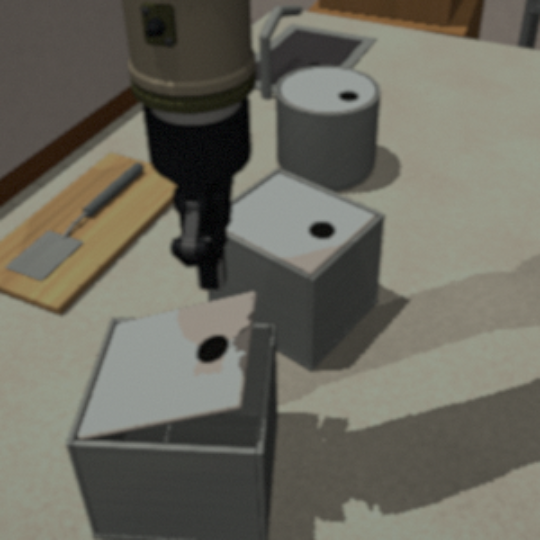

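The twin's lid is ajar, with its disc raised at (212,348). The first bin (322,230) and the round bin (348,96) are flush shut, and the gripper is clear of everything.

```bash
python3 -c "
from workcell import manip
print(manip.hand_in())"
```

```text
the job is handed in; nothing more can be done
None
```

I pushed the full square bin's lid down until it latched, then pushed its twin's lid so it sprang ajar, left the round bin shut, and handed the job in at about 9 s; the final picture showed all three lids as asked, with the gripper clear.

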